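Reset the lamp-hour counter with the stylus

ROBOT

A 6-joint arm with a two-finger parallel gripper is mounted at the origin on a cart in front of the work surface, level with it; the furniture and walls round the work are solid. World frame = base frame: x ahead of the robot, y to its left, z up, the work surface at z = 0. Lengths are in mm, angles in rad, forces in N, time in s.
With the tool pointing down it reaches from about 325 to 775 mm from the base axis. Payload 5.5 kg.
Tool frame: the origin (TCP) lies midway between the tips of the shut fingers; the grasp point (between the pads) lies 19 mm behind it; z points along the fingers, y is the line along which they close (so a half turn about z gives the same grasp; the last joint's range is limited). The gripper opens to 88 mm and grips with 3 to 60 N. Pads are 20 mm wide; open, the fingers measure 115 mm over their backs; the gripper's body (75 mm by 178 mm) begins 61 mm behind the grasp point.
Start: joints at [1.179, 0.091, 1.231, -0, 1.82, -0.057], TCP at [197.153, 566.698, 222.631] pointing down, gripper open.
Joint ranges: [-2.87, 2.87], [-0.86, 2.18], [0.17, 2.46], [-1.51, 4.65], [0.06, 2.69], [-2.65, 2.65]. Speed limits (rad/s): [2.57, 2.57, 3.01, 3.14, 3.14, 3.14].

INTERFACE

Orientations are given as a unit quaternion [w, x, y, z].
In Python, from workcell import r gives the robot as it stands. The module is installed in compiled form; this text tells all that it offers.
- The arm moves only by the shell command python3 -m inch 'ROWS' [FORCE]. ROWS is JSON, a list of rows, each a list of 3 entries, a list of its own where there are three numbers: the opening, from 0 (shut) to 1 (fully open), then the shift along the tool's x, y, z as a fraction of full scale, then the turn about the tool's z as a fraction of full scale. In form: [[jaw, [dx, dy, dz], yaw], ...]. A call has 1 to 5 rows; each row shifts and turns the commanded pose from where the row before left it, along the tool's axes as they then stand; what a row does not reach is not made up. Full scale, the value 1, is 0.03 m for a shift and 8 degrees for a turn. A row lasts 1/8 s, in which the tool goes at most 62.5 mm and 10.7 degrees, less where a joint would pass 70% of its speed; a pose out of reach is approached as far as the arm can. A call with a number of a shift or a turn outside -1 to 1 is refused whole. A call with a gripper value outside its range is refused whole. The fingers move at their own pace and stop on an object; FORCE is the grip in N (left out, the last holds). Time passes only in rows, so rows that do not move let the fingers close. It gives the time, the measured TCP pose, the force, the opening and the grip force at its end, in the units of the state.
- r.get_state(): the state, without advancing time (a new reading comes with each control period).
- r.snapshot(name): name is "scene" or "top" or "wrist"; returns a dict with "frame" (420x560x3 uint8, blue, green, red), "mtx" (3x3 intrinsics, pixels), "R" (3x3) and "t" (3): a world point X has camera coordinates R X + t; the wrist camera has in their place "mount" (4x4, takes a point from camera to tool coordinates, whose origin is the TCP and whose axes are the flange's). Camera axes: x right, y down, z forward; pixel columns grow to the right and rows downward; lengths in mm; the calibration is good to about 2 mm. The wrist camera is an equidistant fisheye: a pixel r from the principal point sees the ray r / f radians off the axis. A picture is of the moment at which its call begins: read the wrist's pose just before it. There is no depth.
- r.close_job(): hands the job in; it is judged then, once.
Trained networks look in a picture, given as the dict that the camera call returned (one of the last four; its "shot" number tells which), for a name from the list of things; names that differ only in an ending like _2 or _b are one class to them, and where a whole thing is asked for, a point or a joint stands for the part that bears it (a point fixed in the world has none). Each returns a list of dicts, best first, with "score" (0 to 1); they miss things now and then, are a little off and sometimes report something else, mostly with a low value. They report only what shows in the picture. A call takes as long as a camera call.
- r.search_frame(picture, target): "xyz" ([x, y, z] in mm, in the coordinates of the camera as it stood for that picture, good to about 4 mm: the middle of the surface that is visible of it).
The state is a dict: "t": time; "q": joint angles; "dq": joint speeds; "joint_efforts": joint torques, N m; "eef_pos": TCP position; "tcp_rot": TCP orientation; "ft_force": force on the tool from outside, world axes, zero at the start; "ft_torque": the same for the moment, N m; "finger_gap": finger opening in mm; "gripper_force": force on a finger pad.
Only numpy, scipy, OpenCV 4.12 (cv2) and the standard library are available. Lean on these libraries where they do the work, as an engineer would, in place of code of your own. Each camera call takes 0.05 s, during which the arm holds its last target. There are 200 camera calls.

TASK

A new lamp has been fitted, so the lamp-hour counter must be reset: pick up the stylus, push its pin into the round recess in the counter's front and hold the sunken reset button fully down for one second, touching the counter with nothing but the stylus and leaving its two large keys unpressed. Then let the button spring back and lay the stylus flat in the open tray and let go. Leave the lamp carton, the oil bottle and the timer where they stand.

Things in the scene. Friction and masses are not known exactly. Their poses are not given: they have to be found in the camera images.
- counter: White box with grey front panel, 70 deep (x) x 120 wide (y) x 98 high, fixed to the bench. Origin: centre of its underside. The front faces its own -x (toward the robot), at x = -35; on it a dark window at the top and below, in one row 48 above the bench, a round recess 16 wide at y = +34 (left as the robot sees it) with the reset button inside, and two keys at y = -4 and -36.
- reset_face (a point): Centre of the face of the reset button, a white disc of 13 diameter, at rest 6 behind the counter's front in the straight round recess (x = -29, y = +34, z = 48 of the counter). x points into the counter, the pressing direction; the point moves with the button.
- reset_button (a joint): Travel of the reset button: 0 m at rest, 0.005 m fully pressed in. A spring pushes it out with 1 N at rest, 2.5 N at full travel, where it meets a hard stop; it does not latch.
- key_a (a joint): Travel of the middle key (22 wide x 18 high, standing 5 proud of the front, at y = -4 of the counter): 0 m at rest, 0.004 m pressed. Leave it unpressed.
- key_b (a joint): Travel of the right-hand key (same size and kind, at y = -36 of the counter): 0 m at rest, 0.004 m pressed. Leave it unpressed.
- stylus: Stylus, 140 long, about 60 g, lying on the bench: square light wooden ribbed handle 80 x 18 x 18, steel collar of 12 diameter, straight steel pin of 5 diameter with a round end. Origin: centre of the handle, on its axis, 9 above what it lies on. x runs along the axis to the pin (away from the robot at the start, within 30 degrees): handle from -40 to +40, pin end at +100.
- stylus_tip (a point): End of the stylus's pin, on its axis, 100 from the stylus's origin.
- tray: Open shallow aluminium tray, 190 (x) x 100 (y), 16 high, walls and floor 4 thick (inside 182 x 92, floor at 4 above the bench), fixed to the bench. Origin: centre of its underside, on the bench.
- lamp_box: Small carton of a lamp, 45 x 45 x 62 high, loose, to be left alone. Origin: centre of its underside.
- oil_bottle: Small bottle with a screw cap, 30 diameter x 62 high, loose, to be left alone. Origin: centre of its underside.
- timer: Bench timer lying flat, 62 x 62 x 18 high, loose, to be left alone. Origin: centre of its underside.

How it is judged:
By the outcome, as a careful person would: the job done as asked, in the order asked, and still so for the second after the job is handed in, with the robot touching nothing.
It also fails if it takes over 64 s, if anything falls off the work surface, if the arm or the gripper's body presses on something with over 40 N, if the wrist force passes 120 N, or if a joint passes its speed limit or range.

## Working session

There is one attempt and no reset: what is moved stays moved. The work goes in short steps, Python scripts to look and compute and a shell command to move; the robot and the scene stay as the last step left them, time stands still between calls to the robot, and variables do not carry over. Pictures are saved under pics/ and viewed, at most 10 in all, crops included, and the job is handed in when it is done.

```bash
mkdir -p pics
cat > h.py <<'E'
import numpy as np,cv2
from workcell import r
from scipy.spatial.transform import Rotation as Ro
def toW(p,x):
    return np.array(p["R"]).T@(np.array(x)-np.array(p["t"]).ravel())
def pix(p,X):
    c=np.array(p["R"])@np.array(X)+np.array(p["t"]).ravel();u=np.array(p["mtx"])@c;return u[:2]/u[2]
def ray(p,uv,z):
    d=np.array(p["R"]).T@np.linalg.solve(np.array(p["mtx"]),[uv[0],uv[1],1.]);o=-np.array(p["R"]).T@np.array(p["t"]).ravel()
    return o+d*(z-o[2])/d[2]
E
python3 - <<'E'
from h import *
print(r.get_state())
for n in("top","scene"):
    p=r.snapshot(n);cv2.imwrite(f"pics/{n}0.png",p["frame"])
    print(n,-np.array(p["R"]).T@np.array(p["t"]).ravel(), np.array(p["mtx"]).tolist(),np.array(p["R"]).round(3).tolist())
    for k in("counter","reset_face","stylus","stylus_tip","tray","lamp_box","oil_bottle","timer"):
        print(k,[(round(d["score"],2),toW(p,d["xyz"]).round(0).tolist()) for d in r.search_frame(p,k)[:2]])
E
```

```text
{'t': 0.0, 'q': array([ 1.17930965e+00,  9.18743381e-02,  1.23183064e+00, -8.87936606e-06,
        1.81979098e+00, -5.66525923e-02]), 'dq': array([-0.00010205,  0.00087736, -0.00089609, -0.00049438,  0.00053193,
       -0.00092269]), 'joint_efforts': array([ 6.60535115e-04, -4.46452260e+01, -4.06445253e+01,  6.98657054e-02,
        2.91162851e-02, -1.24202943e-04]), 'eef_pos': array([197.03857944, 566.42853692, 221.5288019 ]), 'tcp_rot': array([-2.07260186e-04,  1.66637061e-01,  9.86017842e-01, -9.28817962e-04]), 'ft_force': array([-0.08429923, -0.06473838, -0.72324321]), 'ft_torque': array([0.04280646, 0.01614836, 0.02612526]), 'gripper_force': 0.0, 'finger_gap': 87.62979712123891}
top [ 324.63754099 -150.55601034 1019.53777483] [[379.91634468712624, 0.0, 283.2048044657069], [0.0, 379.91634468712624, 214.76813363159516], [0.0, 0.0, 1.0]] [[0.014, -1.0, -0.006], [-0.98, -0.013, -0.196], [0.196, 0.009, -0.98]]
counter [(0.84, [537.0, 8.0, 101.0])]
reset_face []
stylus [(0.75, [559.0, -252.0, 19.0])]
stylus_tip [(0.63, [537.0, 8.0, 101.0]), (0.5, [557.0, -256.0, 17.0])]
tray [(0.96, [525.0, -448.0, 2.0])]
lamp_box [(0.86, [664.0, -209.0, 66.0])]
oil_bottle [(0.46, [671.0, -344.0, 39.0])]
timer [(0.89, [331.0, -428.0, 14.0])]
scene [  84.49599661 -852.87291027  999.73731875] [[513.5545284771987, 0.0, 277.55878083398164], [0.0, 513.5545284771987, 211.89698955933153], [0.0, 0.0, 1.0]] [[0.855, -0.518, 0.009], [-0.385, -0.647, -0.658], [0.347, 0.559, -0.753]]
counter [(0.58, [536.0, -23.0, 95.0])]
reset_face []
stylus [(0.78, [552.0, -260.0, 18.0])]
stylus_tip [(0.54, [560.0, -257.0, 14.0])]
tray [(0.63, [524.0, -440.0, 6.0])]
lamp_box [(0.69, [666.0, -225.0, 50.0])]
oil_bottle [(0.75, [668.0, -350.0, 38.0])]
timer [(0.67, [331.0, -431.0, 15.0])]
```

View pics/top0.png

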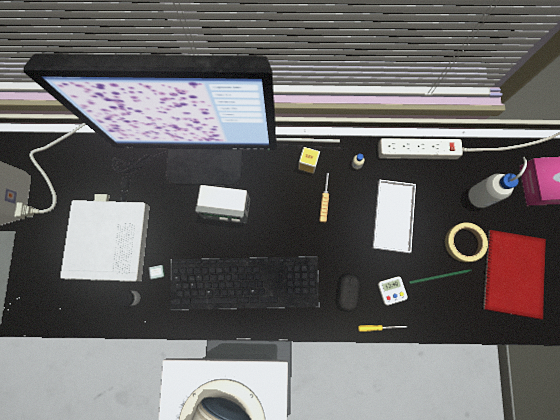

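View pics/scene0.png

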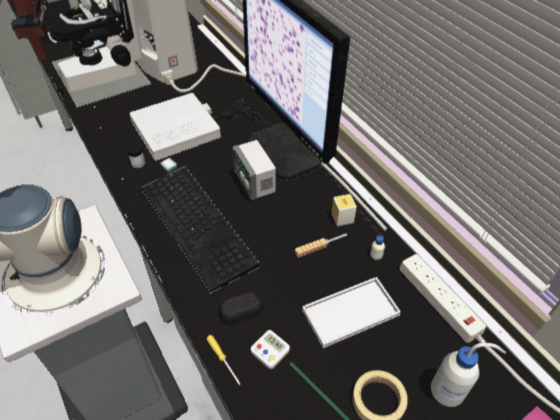

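Both views agree. The counter is near (535,10) and the stylus near (555,-255), pin pointing away (top pixels: handle 323,208, tip 327,173). The tray is at (525,-445), clear of clutter. Next I refine the yaw angles and work out the first move.

```bash
cat >> h.py <<'E'
def go(x,y,z,head):
    "prints totals in row units (30mm, 8deg) along tool axes after turning first"
    s=r.get_state();w=np.array(s["tcp_rot"]);M=Ro.from_quat(w[[1,2,3,0]]).as_matrix()
    h=np.degrees(np.arctan2(M[1,0],M[0,0]));dy=(head-h+90)%180-90
    hh=np.radians(h+dy);tx=np.array([np.cos(hh),np.sin(hh)]);ty=np.array([np.sin(hh),-np.cos(hh)])
    d=np.array([x,y])-s["eef_pos"][:2]
    print("t",round(s["t"],2),"pos",s["eef_pos"].round(1),"head",h.round(1),"| yaw u",round(-dy/8,3),"dx",round(d@tx/30,3),"dy",round(d@ty/30,3),"dz",round((s["eef_pos"][2]-z)/30,3))
def wpose():
    s=r.get_state();w=np.array(s["tcp_rot"]);return Ro.from_quat(w[[1,2,3,0]]).as_matrix(),np.array(s["eef_pos"])
def wW(M,P,m,x): return M@(m[:3,:3]@np.array(x)+m[:3,3])+P
def wpix(M,P,p,X):
    m=np.array(p["mount"]);c=m[:3,:3].T@(M.T@(np.array(X)-P)-m[:3,3]);K=np.array(p["mtx"])
    th=np.arctan2(np.hypot(c[0],c[1]),c[2]);u=c[:2]/np.hypot(c[0],c[1])*th*K[0,0];return u+K[:2,2]
def wray(M,P,p,uv,z):
    m=np.array(p["mount"]);K=np.array(p["mtx"]);q=(np.array(uv)-K[:2,2])/K[0,0];th=np.hypot(*q)
    d=M@m[:3,:3]@np.r_[q/th*np.sin(th),np.cos(th)];o=M@m[:3,3]+P;return o+d*(z-o[2])/d[2]
E
python3 - <<'E'
from h import *
p=r.snapshot("top");f=p["frame"];hsv=cv2.cvtColor(f,cv2.COLOR_BGR2HSV)
m=np.zeros(f.shape[:2],bool);m[165:230,312:336]=True
m&=hsv[...,2]>70
v,u=np.nonzero(m);W=np.array([ray(p,(a,b),9)[:2] for a,b in zip(u,v)])
c=W.mean(0);U,S,V=np.linalg.svd(W-c);a=V[0]*np.sign(V[0,0]);s=(W-c)@a
print("stylus ax deg",np.degrees(np.arctan2(a[1],a[0])),"ends",c+a*s.min(),c+a*s.max(),np.ptp(s))
m=np.zeros(f.shape[:2],np.uint8);m[175:230,190:258]=1
m&=((f.min(2)>170)).astype(np.uint8)
b=cv2.boxPoints(cv2.minAreaRect(np.argwhere(m)[:,::-1].astype(np.float32)))
B=np.array([ray(p,x,98)[:2] for x in b]);print("counter top",B.round(1).tolist(),B.mean(0))
m=np.zeros(f.shape[:2],np.uint8);m[172:260,365:425]=1
m&=((f.min(2)>120)).astype(np.uint8)
b=cv2.boxPoints(cv2.minAreaRect(np.argwhere(m)[:,::-1].astype(np.float32)))
B=np.array([ray(p,x,10)[:2] for x in b]);print("tray",B.round(1).tolist(),B.mean(0))
q=r.snapshot("wrist");print(np.array(q["mount"]).round(3).tolist(),np.array(q["mtx"]).tolist())
go(380,20,200,175)
E
```

```text
stylus ax deg 4.3789174076318 ends [ 511.21068631 -255.27736799] [ 671.19432176 -243.02651268] 160.45200860853407
counter top [[505.9, 74.5], [585.0, 69.5], [571.2, -49.4], [492.6, -42.6]] [538.67146852  12.99601597]
tray [[436.7, -379.8], [631.3, -402.8], [623.0, -508.4], [429.2, -481.6]] [ 530.05845677 -443.14026156]
[[-0.0, -0.966, -0.258, 71.073], [1.0, -0.0, -0.0, -0.505], [0.0, -0.258, 0.966, -161.075], [0.0, 0.0, 0.0, 1.0]] [[325.19226210127806, 0.0, 279.0846407612149], [0.0, 325.19226210127806, 207.76839092262452], [0.0, 0.0, 1.0]]
t 1.0 pos [197.2 566.7 222.7] head 160.8 | yaw u -1.773 dx -7.659 dy -17.623 dz 0.756
```

```bash
python3 -m inch '[[1,[0,0,0],-0.9],[1,[0,0,0],-0.87],[1,[-0.43,-1,0],0],[1,[-0.43,-1,0],0],[1,[-0.43,-1,0],0]]'
python3 -m inch '[[1,[-0.43,-1,0],0],[1,[-0.43,-1,0],0],[1,[-0.43,-1,0],0],[1,[-0.43,-1,0],0],[1,[-0.43,-1,0],0]]' >/dev/null
python3 -m inch '[[1,[-0.43,-1,0],0],[1,[-0.43,-1,0],0],[1,[-0.43,-1,0],0],[1,[-0.43,-1,0],0],[1,[-0.43,-1,0],0]]' >/dev/null
python3 -m inch '[[1,[-0.43,-1,0],0],[1,[-0.43,-1,0],0],[1,[-0.43,-1,0.3],0],[1,[-0.4,-1,0.4],0],[1,[-0.3,-0.6,0],0]]'
python3 -m inch '[[1,[0,0,0],0],[1,[0,0,0],0]]'
python3 - <<'E'
from h import *
M,P=wpose();p=r.snapshot("wrist");cv2.imwrite("pics/w1.png",p["frame"]);print(P,M.round(3).tolist())
m=np.array(p["mount"])
for k in("counter","reset_face","key_a","stylus"):
    print(k,[(round(d["score"],2),wW(M,P,m,d["xyz"]).round(0).tolist()) for d in r.search_frame(p,k)[:2]])
go(540,-250,200,175)
E
```

```text
t: 1.62
eef_pos: [228.0, 472.8, 222.6]
tcp_rot: [0.0, 0.044, 0.999, 0.0]
ft_force: [0.4, 0.3, 0.2]
finger_gap: 88.2
gripper_force: 0.0
t: 3.5
eef_pos: [377.3, 19.5, 200.8]
tcp_rot: [-0.001, 0.045, 0.999, -0.0]
ft_force: [-0.6, 0.8, 0.7]
finger_gap: 88.0
gripper_force: 0.0
t: 3.75
eef_pos: [377.4, 21.3, 201.9]
tcp_rot: [0.0, 0.044, 0.999, 0.0]
ft_force: [-0.1, -0.9, -0.3]
finger_gap: 88.0
gripper_force: 0.0
[377.36090623  21.25560331 201.91674661] [[-0.996, 0.088, 0.0], [0.088, 0.996, 0.0], [-0.0, 0.0, -1.0]]
counter [(0.62, [524.0, 7.0, 99.0])]
reset_face []
key_a []
stylus []
t 4.0 pos [377.4  21.4 201.8] head 175.0 | yaw u 0.006 dx -6.188 dy -8.539 dz 0.06
```

View pics/w1.png

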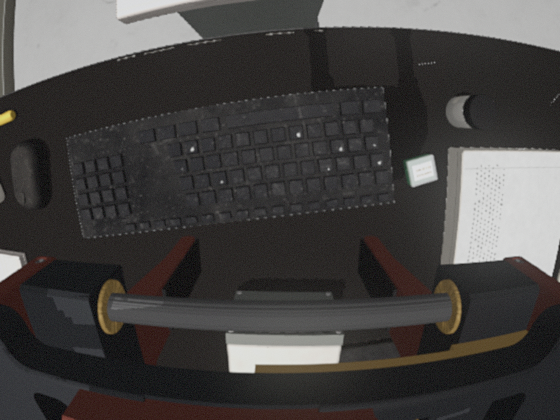

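The wrist view faces forward with the robot at the top, and the gripper hides the counter at (285,290–370). A spot beside the counter, between it and the stylus, should show both.

```bash
python3 -m inch '[[1,[-0.78,-0.95,0],0],[1,[-0.78,-0.95,0],0],[1,[-0.78,-0.95,0],0],[1,[-0.78,-0.95,0.5],0],[1,[-0.74,-0.91,0.5],0]]' >/dev/null
python3 -m inch '[[1,[0,0,0],0],[1,[0,0,0],0]]'
python3 - <<'E'
from h import *
M,P=wpose();p=r.snapshot("wrist");f=p["frame"];cv2.imwrite("pics/w2.png",f);print(P)
cv2.imwrite("pics/w2b.png",cv2.resize(f,(800,600),interpolation=cv2.INTER_CUBIC))
np.save("w2.npy",dict(M=M,P=P,mount=p["mount"],mtx=p["mtx"],frame=f),allow_pickle=True)
m=np.array(p["mount"])
for k in("counter","reset_face","key_a","stylus","stylus_tip"):
    print(k,[(round(d["score"],2),wW(M,P,m,d["xyz"]).round(0).tolist()) for d in r.search_frame(p,k)[:2]])
E
```

```text
t: 4.88
eef_pos: [480.3, -129.4, 172.0]
tcp_rot: [-0.0, 0.044, 0.999, 0.0]
ft_force: [-0.1, 0.1, -0.1]
finger_gap: 87.7
gripper_force: 0.0
[ 480.3041023  -129.40918562  171.95444276]
counter [(0.72, [515.0, -5.0, 98.0])]
reset_face []
key_a [(0.6, [500.0, -20.0, 52.0]), (0.51, [506.0, 6.0, 50.0])]
stylus [(0.82, [515.0, -252.0, 17.0]), (0.47, [327.0, -424.0, 13.0])]
stylus_tip [(0.84, [519.0, -247.0, 17.0])]
```

View pics/w2b.png

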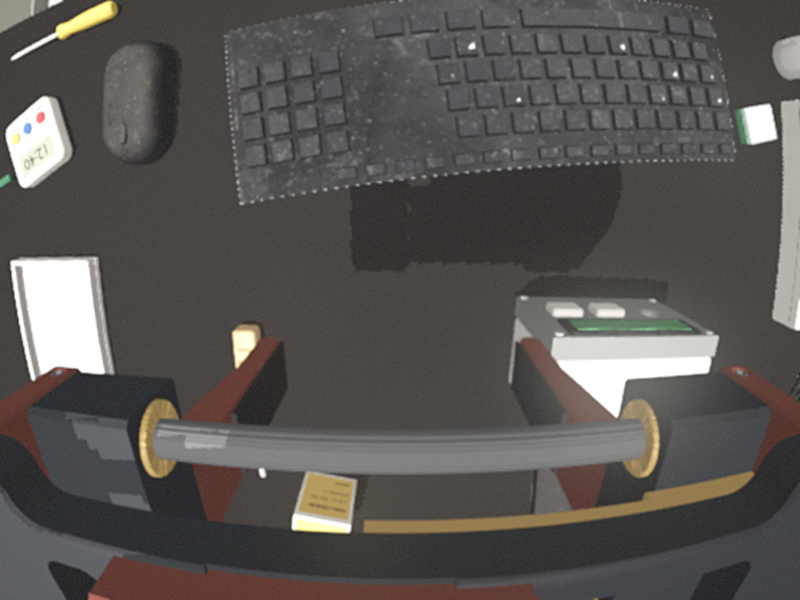

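The view shows key_b at about (567,309), key_a at (605,309) and the recess near (650,302). The stylus rear end is at (246,330), and its tip shows as a dot near (262,472). I'll zoom in for exact pixels.

Run:
```python
import cv2,numpy as np
f=cv2.imread("pics/w2.png")
a=cv2.resize(f[195:295,350:510],None,fx=5,fy=5,interpolation=cv2.INTER_CUBIC)
cv2.imwrite("pics/w2c.png",a)
```

```text
(no output)
```

View pics/w2c.png

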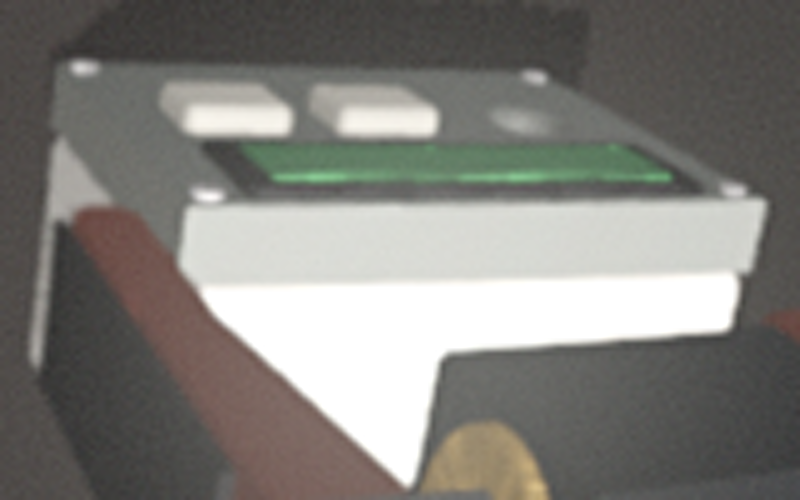

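Run:
```python
from h import *
from scipy.optimize import least_squares
d=np.load("w2.npy",allow_pickle=True).item();M,P=d["M"],d["P"]
L=np.array([[-35,-60,98],[-35,60,98],[-35,34,48],[-40,-36,48],[-40,-4,48],[-35,-60,2]],float)
uv=np.array([[387.6,236],[503.4,235],[454.4,219.2],[395.6,214],[425,214.2],[361,208]])
def X(q): return Ro.from_euler("z",q[2]).apply(L)+[q[0],q[1],0]
res=lambda q:np.concatenate([wpix(M,P,d,x)-u for x,u in zip(X(q),uv)])
s=least_squares(res,[538,10,-.08],loss="soft_l1");print(s.x,np.degrees(s.x[2]),s.fun.reshape(-1,2).round(1).tolist())
np.save("counter.npy",s.x)
# stylus: rear end and tip pixels
f=d["frame"]
print("tip",wray(M,P,d,(262*.7,472*.7),9),"rear top L/R",wray(M,P,d,(233*.7,327*.7),18),wray(M,P,d,(259*.7,325*.7),18))
# top camera
p=r.snapshot("top");g=p["frame"];hsv=cv2.cvtColor(g,cv2.COLOR_BGR2HSV)
m=np.zeros(g.shape[:2],bool);m[174:230,312:336]=True
m&=(hsv[...,2]>70)&(hsv[...,1]>60)
v,u=np.nonzero(m);W=np.array([ray(p,(a,b),9)[:2] for a,b in zip(u,v)])
c=W.mean(0);U,S,V=np.linalg.svd(W-c);a=V[0]*np.sign(V[0,0]);t=(W-c)@a
print("stylus deg",np.degrees(np.arctan2(a[1],a[0])),"ends",c+a*t.min(),c+a*t.max(),"mid",c,np.ptp(t))
cc=[pix(p,Ro.from_euler("z",s.x[2]).apply([x,y,98])+[s.x[0],s.x[1],0]).round(0).tolist() for x,y in((-35,60),(35,60),(35,-60),(-35,-60))];print("counter top corners in top",cc)
```

```text
[ 5.44323135e+02  1.14849607e+01 -1.03896321e-01] -5.952820705963528 [[0.1, 0.8], [-0.0, -0.0], [1.9, 0.1], [-0.2, -0.1], [0.0, 0.1], [-1.1, -1.6]]
tip [ 643.47302671 -264.46609008    9.        ] rear top L/R [ 505.45048338 -256.25752943   18.        ] [ 505.42701724 -235.22583609   18.        ]
stylus deg -1.259615093470217 ends [ 508.58666906 -251.07722038] [ 643.01484683 -254.03302355] mid [ 551.35379915 -252.01758289] 134.46066990391688
counter top corners in top [[196.0, 211.0], [200.0, 184.0], [247.0, 189.0], [244.0, 217.0]]
```

```bash
python3 -c "
from h import *
go(545,-251,5,173.5)"
```

```text
t 5.22 pos [ 480.5 -129.6  172.2] head 175.0 | yaw u 0.19 dx -2.596 dy -3.776 dz 5.575
```

```bash
python3 -m inch '[[1,[0,0,0],0.19],[1,[-0.65,-0.94,0.6],0],[1,[-0.65,-0.94,0.6],0],[1,[-0.65,-0.94,0.6],0],[1,[-0.65,-0.95,0.6],0]]' >/dev/null
python3 -m inch '[[1,[0,0,1],0],[1,[0,0,0.9],0],[0.6,[0,0,0.7],0],[0.5,[0,0,0.5],0],[0.45,[0,0,0],0]]'
python3 - <<'E'
from h import *
M,P=wpose();p=r.snapshot("wrist");cv2.imwrite("pics/w3.png",cv2.resize(p["frame"],(800,600)))
go(545,-251,5,173.5)
E
```

```text
t: 6.48
eef_pos: [544.4, -250.9, 5.5]
tcp_rot: [-0.001, 0.057, 0.998, 0.0]
ft_force: [-0.2, 0.3, -0.7]
finger_gap: 61.5
gripper_force: 0.0
t 6.53 pos [ 545.1 -251.2    6.8] head 173.5 | yaw u -0.005 dx 0.004 dy 0.008 dz 0.06
```

View pics/w3.png

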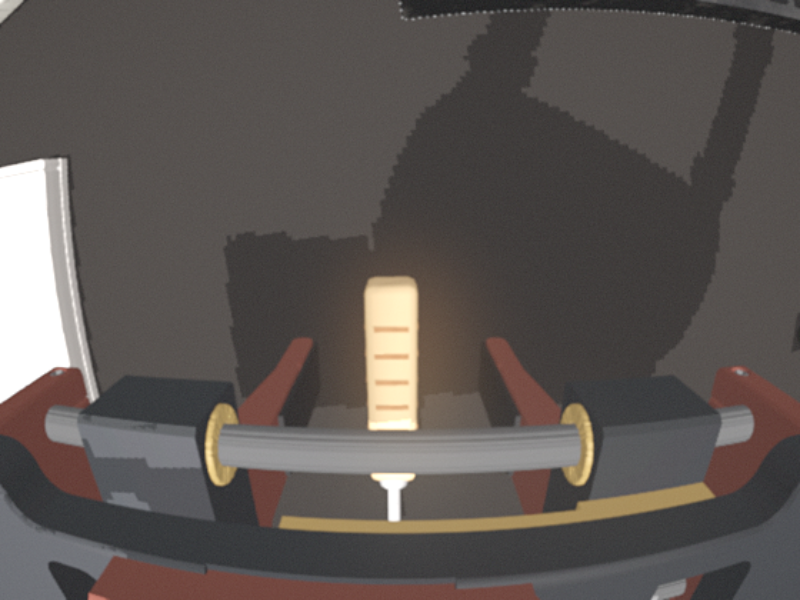

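The handle is centred between the fingers at (391,280–475) and aligned with them, so I close the gripper.

```bash
python3 -m inch '[[0.3,[0,0,0.12],0],[0.1,[0,0,0],0],[0,[0,0,0],0],[0,[0,0,0],0],[0,[0,0,0],0]]' 35
python3 -m inch '[[0,[0,0,0],0],[0,[0,0,0],0],[0,[0,0,0],0],[0,[0,0,-0.2],0],[0,[0,0,-0.5],0]]'
python3 -m inch '[[0,[0,0,-0.6],0],[0,[0,0,-0.6],0],[0,[0,0,0],0]]'
python3 -c "
from h import *
c=np.load('counter.npy');R=Ro.from_euler('z',c[2])
for x in(-35-150,-35-110): 
    T=R.apply([x,34,0])+[c[0],c[1],0];print(T);go(T[0],T[1],45,174.05)"
```

```text
t: 7.15
eef_pos: [545.2, -251.5, 3.4]
tcp_rot: [0.0, 0.057, 0.998, -0.0]
ft_force: [0.2, 0.2, 1.7]
finger_gap: 17.4
gripper_force: 35.0
t: 7.78
eef_pos: [544.2, -250.8, 23.3]
tcp_rot: [-0.001, 0.057, 0.998, 0.001]
ft_force: [-0.4, 0.6, -0.9]
finger_gap: 17.8
gripper_force: 35.0
t: 8.15
eef_pos: [546.4, -252.0, 63.2]
tcp_rot: [0.002, 0.057, 0.998, -0.001]
ft_force: [-0.4, -0.3, 0.1]
finger_gap: 18.0
gripper_force: 35.0
[363.84684693  64.48787855   0.        ]
t 8.15 pos [ 546.4 -252.    63.2] head 173.5 | yaw u -0.074 dx 7.146 dy 9.862 dz 0.605
[403.63115215  60.33949836   0.        ]
t 8.15 pos [ 546.4 -252.    63.2] head 173.5 | yaw u -0.074 dx 5.812 dy 9.862 dz 0.605
```

```bash
python3 -m inch '[[0,[0.7,0,0],-0.074],[0,[1,0,0],0],[0,[1,0,0],0],[0,[1,0,0],0],[0,[1,0,0],0]]' >/dev/null
python3 -m inch '[[0,[1,0,0],0],[0,[1,0.5,0],0],[0,[0.45,0.8,0],0],[0,[0,1,0],0],[0,[0,1,0],0]]' >/dev/null
python3 -m inch '[[0,[0,1,0],0],[0,[0,1,0],0],[0,[0,1,0.2],0],[0,[0,1,0.2],0],[0,[0,1,0.2],0]]' >/dev/null
python3 -m inch '[[0,[0,1,0.1],0],[0,[0,0.56,0],0],[0,[0,0,0],0],[0,[0,0,0],0]]'
python3 - <<'E'
from h import *
c=np.load('counter.npy');R=Ro.from_euler('z',c[2]);F=lambda *x:R.apply(x)+[c[0],c[1],0]
T=F(-185,34,0);go(T[0],T[1],42,174.05)
M,P=wpose();w=r.snapshot("wrist");S=r.snapshot("scene");t=r.snapshot("top")
tip=M@np.array([-100,0,-6])+P
print("tip",tip,"in scene",pix(S,tip),"top",pix(t,tip))
for n,x in(("recess",F(-35,34,48)),("keya",F(-40,-4,48)),("cTFL",F(-35,60,98)),("cTFR",F(-35,-60,98))):print(n,x.round(1),pix(S,x).round(1),pix(t,x).round(1))
cv2.imwrite("pics/c.png",np.hstack([cv2.resize(S["frame"][120:220,190:290],(400,400),interpolation=cv2.INTER_CUBIC),cv2.resize(t["frame"][175:275,165:265],(400,400),interpolation=cv2.INTER_CUBIC)]))
E
```

```text
t: 10.52
eef_pos: [362.3, 64.8, 38.9]
tcp_rot: [-0.0, 0.052, 0.999, -0.0]
ft_force: [-0.1, 0.2, -0.1]
finger_gap: 17.7
gripper_force: 35.0
t 10.53 pos [362.3  64.8  38.9] head 174.0 | yaw u -0.0 dx -0.054 dy -0.006 dz -0.104
tip [461.72221904  54.46811894  44.86969464] in scene [218.41264152 172.47761684] top [207.08210792 235.7873167 ]
recess [513.   48.9  48. ] [236.5 166. ] [210.  216.1]
keya [504.1  11.7  48. ] [240.2 175.7] [224.1 219.7]
cTFL [515.7  74.8  98. ] [231.8 145.9] [195.7 211.1]
cTFR [503.3 -44.6  98. ] [249.8 175.3] [243.6 216.6]
```

View pics/c.png

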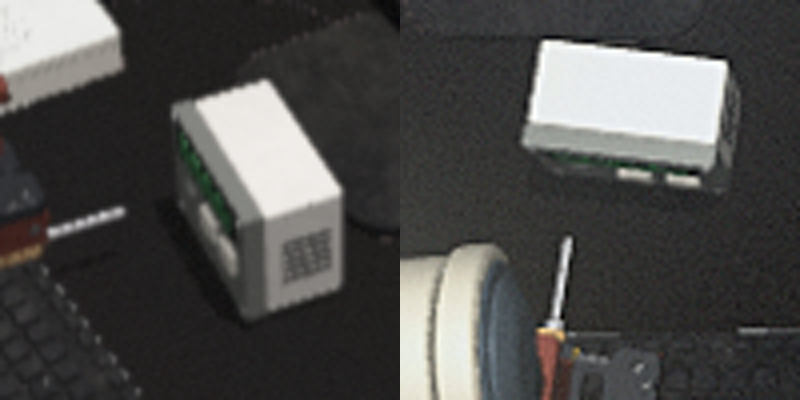

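In the top view the tip is at (207,234), about 4 mm further forward than I assumed, and it is laterally right. The counter corners match the fit to within 0.3 px. I raise slightly, then advance in stages.

```bash
python3 -m inch '[[0,[-0.4,0,-0.1],0],[0,[-0.6,0,0],0],[0,[-0.5,0,0],0],[0,[0,0,0],0],[0,[0,0,0],0]]'
python3 - <<'E'
from h import *
c=np.load('counter.npy');R=Ro.from_euler('z',c[2]);F=lambda *x:R.apply(x)+[c[0],c[1],0]
T=F(-128,34,0);go(T[0],T[1],42.4,174.05)
M,P=wpose();t=r.snapshot("top");S=r.snapshot("scene")
tip=M@np.array([-104,0,-6])+P
print(tip,pix(t,tip),pix(S,tip))
cv2.imwrite("pics/d.png",np.hstack([cv2.resize(S["frame"][130:200,200:270],(400,400),interpolation=cv2.INTER_CUBIC),cv2.resize(t["frame"][185:255,175:245],(400,400),interpolation=cv2.INTER_CUBIC)]))
E
```

```text
t: 11.3
eef_pos: [406.7, 60.4, 41.9]
tcp_rot: [-0.0, 0.052, 0.999, -0.0]
ft_force: [0.1, -0.6, -0.6]
finger_gap: 17.8
gripper_force: 35.0
t 11.3 pos [406.7  60.4  41.9] head 174.0 | yaw u -0.005 dx -0.466 dy -0.012 dz -0.017
[510.10187074  49.53354449  47.80891206] [209.73807277 217.26532469] [235.41289679 166.30182087]
```

View pics/d.png

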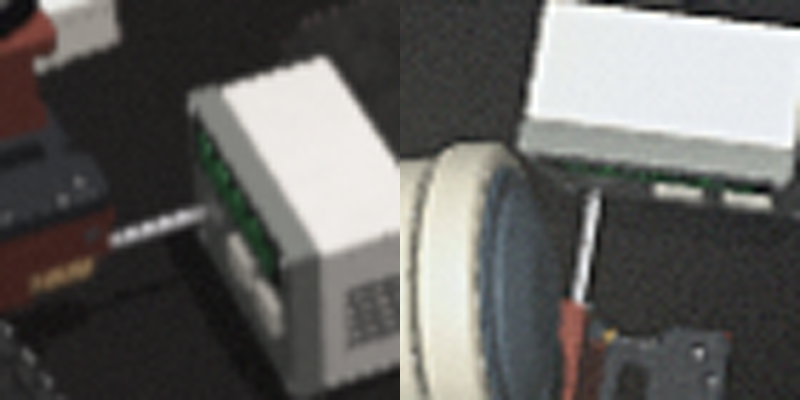

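```bash
python3 -m inch '[[0,[-0.12,0,0],0],[0,[0,0,0],0]]'; python3 -m inch '[[0,[-0.12,0,0],0],[0,[0,0,0],0],[0,[0,0,0],0]]';  python3 -m inch '[[0,[-0.1,0,0],0],[0,[0,0,0],0],[0,[0,0,0],0]]'
```

```text
t: 11.65
eef_pos: [410.8, 60.3, 42.1]
tcp_rot: [0.0, 0.052, 0.999, 0.0]
ft_force: [-0.1, -0.2, -0.4]
finger_gap: 18.0
gripper_force: 35.0
t: 12.02
eef_pos: [414.3, 59.9, 42.0]
tcp_rot: [-0.0, 0.052, 0.999, -0.0]
ft_force: [-0.0, -0.2, -1.1]
finger_gap: 17.8
gripper_force: 35.0
t: 12.4
eef_pos: [417.1, 59.6, 41.9]
tcp_rot: [-0.0, 0.052, 0.999, 0.0]
ft_force: [-0.7, 0.4, -1.0]
finger_gap: 17.8
gripper_force: 35.0
```

```bash
for i in 1; do python3 -m inch '[[0,[-0.07,0,0],0],[0,[0,0,0],0],[0,[0,0,0],0]]'; python3 -m inch '[[0,[-0.07,0,0],0],[0,[0,0,0],0],[0,[0,0,0],0]]';  python3 -m inch '[[0,[-0.07,0,0],0],[0,[0,0,0],0],[0,[0,0,0],0]]'; done | grep -E "eef|ft"
```

```text
eef_pos: [419.2, 59.4, 41.9]
ft_force: [-1.3, 0.5, -0.1]
eef_pos: [421.0, 59.2, 41.8]
ft_force: [-4.6, 1.1, 0.2]
eef_pos: [421.5, 59.2, 41.4]
ft_force: [-12.5, 1.2, 2.9]
```

The hard stop comes at x≈421, matching the predicted -24, after about 5 mm of spring travel. I hold there, then retract.

```bash
(python3 -m inch '[[0,[0,0,0],0],[0,[0,0,0],0],[0,[0,0,0],0],[0,[0,0,0],0],[0,[0,0,0],0]]'; python3 -m inch '[[0,[0,0,0],0],[0,[0,0,0],0],[0,[0,0,0],0],[0,[0,0,0],0],[0,[0,0,0],0]]'
python3 - <<'E'
from h import *
p=r.snapshot("scene");q=r.snapshot("top");cv2.imwrite("pics/e.png",np.hstack([cv2.resize(p["frame"][130:200,200:270],(400,400),interpolation=cv2.INTER_CUBIC),cv2.resize(q["frame"][185:255,175:245],(400,400),interpolation=cv2.INTER_CUBIC)]))
E
python3 -m inch '[[0,[0,0,0],0],[0,[0,0,0],0],[0,[0,0,0],0],[0,[0,0,0],0]]'
python3 -m inch '[[0,[0.15,0,0],0],[0,[0.2,0,0],0],[0,[0.5,0,0],0],[0,[1,0,0],0],[0,[1,0,0],0]]') | grep -E "^t|eef|ft"
python3 -c "
from h import *
go(425,-300,90,180)"
```

```text
t: 14.15
eef_pos: [421.5, 59.2, 41.4]
tcp_rot: [-0.003, 0.052, 0.999, -0.0]
ft_force: [-11.4, 2.3, 1.9]
t: 14.78
eef_pos: [421.5, 59.2, 41.4]
tcp_rot: [-0.003, 0.052, 0.999, 0.0]
ft_force: [-11.4, 1.0, 2.5]
t: 15.38
eef_pos: [421.5, 59.2, 41.4]
tcp_rot: [-0.003, 0.052, 0.999, 0.0]
ft_force: [-11.6, 0.7, 3.1]
t: 16.0
eef_pos: [338.5, 67.8, 42.5]
tcp_rot: [0.001, 0.052, 0.999, 0.0]
ft_force: [-0.3, -1.0, 1.1]
t 16.0 pos [338.5  67.8  42.5] head 174.0 | yaw u -0.747 dx -2.885 dy -12.26 dz -1.584
```

View pics/e.png

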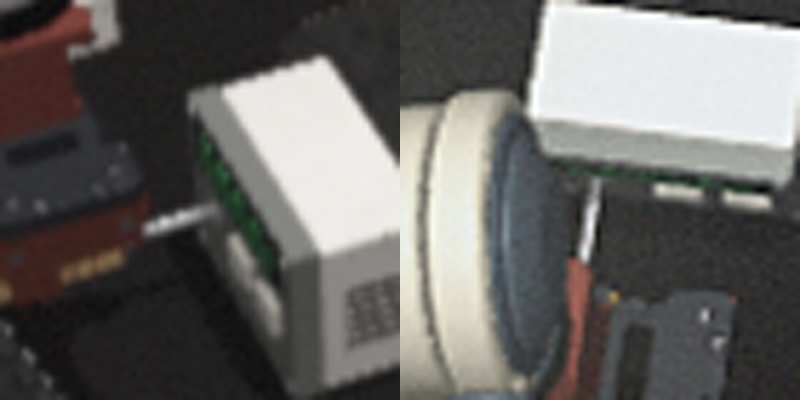

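The pin is inside the recess: the visible length is about 30% shorter, and the keys look unchanged. I'll check numerically that the stylus hasn't slipped in the grip, then plan the tray move.

Run:
```python
from h import *
M,P=wpose();t=r.snapshot("top");g=t["frame"].min(2)
for s in range(64,124,4):
    v=[]
    for o in(-4,-2,0,2,4):
        u=pix(t,M@np.array([-s,o,-6.])+P);v.append(int(cv2.getRectSubPix(g,(1,1),tuple(map(float,u)))[0,0]))
    print(s,v)
go(492,-440,60,172.7)
```

```text
64 [73, 88, 132, 200, 155]
68 [55, 42, 143, 183, 159]
72 [37, 27, 136, 197, 152]
76 [40, 57, 127, 218, 154]
80 [32, 62, 150, 217, 168]
84 [35, 34, 148, 185, 153]
88 [41, 29, 138, 197, 155]
92 [35, 46, 118, 219, 155]
96 [38, 60, 122, 204, 158]
100 [36, 41, 157, 183, 146]
104 [42, 37, 97, 120, 94]
108 [45, 45, 42, 38, 41]
112 [46, 46, 43, 43, 46]
116 [44, 48, 48, 48, 48]
120 [44, 44, 44, 43, 44]
t 16.05 pos [336.   68.2  42.2] head 174.1 | yaw u 0.17 dx -7.309 dy -16.14 dz -0.593
```

The tip still sits about 104 mm ahead, so there was no slip and the press was real. Now to the tray.

```bash
(python3 -m inch '[[0,[0,0,-0.5],0.17],[0,[0,-0.5,-0.5],0],[0,[0,-1,0],0],[0,[0,-1,0],0],[0,[0,-1,0],0]]'
python3 -m inch '[[0,[0,-1,0],0],[0,[0,-1,0],0],[0,[0,-1,0],0],[0,[-0.3,-1,0],0],[0,[-0.5,-1,0],0]]'
python3 -m inch '[[0,[-0.8,-1,0],0],[0,[-0.8,-1,0],0],[0,[-0.8,-1,0],0],[0,[-0.8,-1,0],0],[0,[-0.8,-1,0],0]]'
python3 -m inch '[[0,[-0.8,-1,0],0],[0,[-0.8,-1,0],0],[0,[-0.7,-0.6,0],0],[0,[-0.2,0,0],0],[0,[0,0,0],0]]') | grep -E "^t:|eef|ft"
python3 - <<'E'
from h import *
go(492,-440,30,172.7)
M,P=wpose();p=r.snapshot("wrist");f=p["frame"];m=np.array(p["mount"])
print([(round(d["score"],2),wW(M,P,m,d["xyz"]).round(0).tolist()) for d in r.search_frame(p,"tray")[:2]])
t=r.snapshot("top");a=t["frame"][160:270,340:440];a=cv2.resize(a,(540,594),interpolation=cv2.INTER_CUBIC)
b=cv2.resize(f,(800,600))[:,130:670]
cv2.imwrite("pics/f.png",cv2.resize(np.hstack([a,np.pad(b,((0,0),(0,0),(0,0)))[:594]]),(800,440)))
E
```

```text
t: 16.68
eef_pos: [326.5, -37.8, 73.7]
ft_force: [1.1, 0.1, -1.0]
t: 17.3
eef_pos: [331.2, -190.6, 73.7]
ft_force: [0.1, -0.6, -0.2]
t: 17.92
eef_pos: [431.6, -355.0, 72.7]
ft_force: [1.0, -0.1, -0.6]
t: 18.55
eef_pos: [494.7, -439.2, 71.9]
ft_force: [0.4, -0.0, -0.2]
t 18.55 pos [ 494.7 -439.2   71.9] head 172.7 | yaw u -0.002 dx 0.087 dy -0.037 dz 1.397
[(0.35, [345.0, -434.0, 15.0])]
```

View pics/f.png

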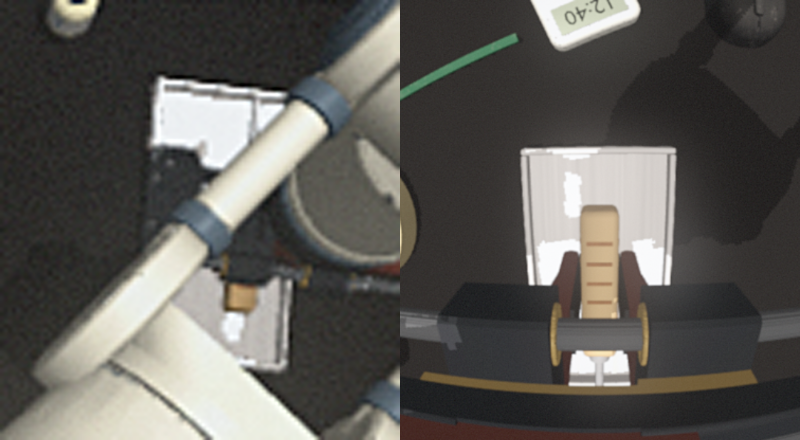

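The stylus is centred and parallel to the tray in the wrist view (stylus column 599, walls at 524 and 674). There is about 18 mm clearance at the rear and 23 mm at the tip, so I lower and release.

```bash
(python3 -m inch '[[0,[0,0,0.7],0],[0,[0,0,0.7],0],[0,[0,0,0.4],0],[0,[0,0,0.2],0],[0,[0,0,0],0]]'
python3 -m inch '[[0,[0,0,0.06],0],[0,[0,0,0],0]]'
python3 -m inch '[[0,[0,0,0.05],0],[0,[0,0,0],0]]') | grep -E "eef|ft"
```

```text
eef_pos: [494.1, -439.0, 11.5]
ft_force: [0.4, -0.1, -0.3]
eef_pos: [494.6, -439.4, 10.9]
ft_force: [-0.6, -0.4, -0.8]
eef_pos: [494.3, -439.1, 8.7]
ft_force: [-0.3, -0.3, -0.6]
```

```bash
(python3 -m inch '[[0,[0,0,0.035],0],[0,[0,0,0],0],[0.25,[0,0,0],0],[0.35,[0,0,0],0],[0.4,[0,0,0],0]]'
python3 -m inch '[[0.42,[0,0,0],0],[0.42,[0,0,0],0],[0.42,[0,0,-0.2],0],[0.42,[0,0,-0.5],0],[0.42,[0,0,-1],0]]'
python3 -m inch '[[0.42,[0,0,-1],0],[0.42,[0,0,-1],0],[0.42,[0,0,-1],0],[0.42,[0.5,0,-0.5],0],[0.42,[0.5,0,0],0]]'
python3 -m inch '[[0.42,[0.8,0,0],0],[0.42,[0.8,0,0],0],[0.42,[0.8,0,0],0],[0.42,[0,0,0],0],[0.42,[0,0,0],0]]')| grep -E "^t:|eef|ft|gap"
python3 - <<'E'
from h import *
for n in("top","scene"):
    p=r.snapshot(n)
    for k in("stylus","tray","lamp_box","oil_bottle","timer"):
        print(n,k,[(round(d["score"],2),toW(p,d["xyz"]).round(0).tolist()) for d in r.search_frame(p,k)[:1]])
E
```

```text
t: 20.45
eef_pos: [494.3, -439.2, 7.8]
ft_force: [1.1, -0.8, -1.1]
finger_gap: 34.5
t: 21.08
eef_pos: [493.8, -438.7, 58.8]
ft_force: [0.6, -0.4, 0.7]
finger_gap: 36.9
t: 21.7
eef_pos: [464.0, -435.7, 166.2]
ft_force: [-0.2, 0.5, -0.8]
finger_gap: 36.8
t: 22.32
eef_pos: [393.2, -426.1, 163.8]
ft_force: [1.1, -0.0, -0.8]
finger_gap: 37.1
top stylus [(0.47, [518.0, -438.0, 24.0])]
top tray [(0.55, [545.0, -446.0, 1.0])]
top lamp_box [(0.89, [666.0, -208.0, 66.0])]
top oil_bottle [(0.43, [671.0, -341.0, 40.0])]
top timer [(0.79, [323.0, -434.0, 18.0])]
scene stylus [(0.98, [499.0, -445.0, 23.0])]
scene tray [(0.66, [540.0, -450.0, 3.0])]
scene lamp_box [(0.67, [665.0, -227.0, 52.0])]
scene oil_bottle [(0.59, [670.0, -354.0, 41.0])]
scene timer [(0.71, [330.0, -433.0, 15.0])]
```

The stylus lies in the tray, and the carton, bottle and timer have not moved. I'm handing the job in.

```bash
python3 -c "
from workcell import r
print(r.close_job())"
```

```text
the job is handed in; nothing more can be done
None
```

I handed the job in at about 22.5 s of the 64 s limit; I have no verdict back. The reset button was held at its hard stop for over two seconds and let go, the stylus was laid in the tray and released, and by the cameras the carton, bottle and timer had not moved and the keys looked unpressed.

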